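Nudge a scanner model plate onto its locating pins

TASK

Seat the blue model plate in the scanner's loading bed: with the fingers, nudge it sideways and push it forward, away from the raised step, using the red side rail as its guide, until its two holes drop over the two brass pins and it lies flat on the bed. Push only on the plate itself: do not touch the stone cast that stands on it, do not pick the plate up, and leave the spare cast, the jar and the clip where they are.

Things in the scene. Friction and masses are not known exactly. Their poses are not given: they have to be found in the camera images.
- loading_bed: Fixed aluminium bed on the work surface, 230 (x) x 130 (y) x 10 mm thick. Origin: centre of its underside; x is the direction in which the plate is pushed, y points to the rail, z up. Seated, the plate's origin is at about x = +30, y = 0, z = 10 mm here, axes parallel, its rear edge 2.5 mm past the step's edge, its side edge 1 mm from the rail.
- rail_face (a point): Top of the inner face of the red side rail, midway along it, at x = 0, y = +51, z = 28 mm of the bed. The rail is 12 mm thick and runs along the bed's whole +y side; the face is parallel to the bed's x.
- step_edge (a point): Middle of the front top edge of the grey raised step, at x = -47.5, y = -7, z = 17 mm of the bed. The step is 7 mm high over the bed's top and reaches from here back to x = -115 mm, across y = -64 to +50 mm.
- model_plate: Loose blue plastic plate, 150 (x) x 100 (y) x 8 mm, about 0.25 kg. Origin: centre of its underside. It starts level on the step and the pin tips, its underside 17 mm over the bed's underside, 12 to 40 mm too far back, 6 to 14 mm too far from the rail, turned up to 0.08 rad. Up to about 10 N slide it. It falls 7 mm when both holes stand over the pins and the rear edge has left the step.
- hole_left (a point): Centre of the plate's 11 mm through hole on its +y side, at the underside: x = +28, y = +26 mm of the plate.
- hole_right (a point): Centre of the plate's 11 mm through hole on its -y side, at the underside: x = +28, y = -26 mm of the plate.
- plate_cast: Cream-yellow stone dental cast fixed on the blue plate, 58 (x) x 65 (y) x 33 mm high. Origin: centre of its underside, at x = -22, y = 0, z = 8 mm of the plate, so 24 mm of plate are free behind it and about 17 mm on either side. Not to be touched.
- pin_left (a point): Foot of the fixed brass pin on the rail's side, on the bed's top, at x = +58, y = +26, z = 10 mm of the bed. 8 mm thick, 7 mm tall (level with the step), the upper 3 mm tapered to a 4 mm flat tip.
- pin_right (a point): Foot of the other, like brass pin, at x = +58, y = -26, z = 10 mm of the bed.
- spare_cast: Loose white-grey stone dental cast, 58 x 65 x 33 mm, beyond the bed (+x side). Origin: centre of its underside. To be left alone.
- black_jar: Loose jar with black screw lid, 47 mm across, 44 mm high, on the rail's side of the bed. Origin: centre of its underside. To be left alone.
- clip: Loose black clip, 90 x 20 x 21 mm, lying on the work surface on the side of the bed away from the rail. Origin: centre of its underside. To be left alone.
There are look-alikes about, which are no part of the job. There is more than one size of the model_plate; the one meant has the size given above.

How it is judged (in metres and radians):
At the end, for the whole second after the job is handed in: Both holes are over their pins (each within 3 mm horizontally), the plate's underside is within 2.5 mm of the bed's top, it is level within 0.025 rad and at rest (horizontal distance between hole_left and pin_left below 0.003 m and horizontal distance between hole_right and pin_right below 0.003 m and z of model_plate in the frame of loading_bed below 0.0125 m and angle between model_plate's own z axis and vertical below 0.025 rad and linear speed of model_plate below 0.01 m/s); the robot touches nothing.
It fails at once if the plate is lifted more than 12 mm above its starting height (z of model_plate in the frame of loading_bed above 0.029 m).
It fails at once if the plate is tipped by more than 0.25 rad (angle between model_plate's own z axis and vertical above 0.25 rad).
It fails at once if the robot touches the cast on the plate (more than 0.5 N) (contact force between any of the fingers, the arm and plate_cast above 0.5 N).
It fails at once if the spare cast, the jar or the clip is moved more than 15 mm (distance of any of spare_cast, black_jar, clip from where it was at the start of the episode above 0.015 m).
It fails at once if the plate is pushed with the arm instead of the fingers (more than 1 N) (contact force between the arm and model_plate above 1 N).
It also fails if it takes over 38 s, if anything falls off the work surface, if the arm or the gripper's body presses on something with over 40 N, if the wrist force passes 120 N, or if a joint passes its speed limit or range.

ROBOT

A 6-joint arm with a two-finger parallel gripper is mounted at the origin on a cart in front of the work surface, level with it; the furniture and walls round the work are solid. World frame = base frame: x ahead of the robot, y to its left, z up, the work surface at z = 0. Lengths are in mm, angles in rad, forces in N, time in s.
With the tool pointing down it reaches from about 325 to 775 mm from the base axis. Payload 9.3 kg.
Tool frame: the origin (TCP) lies between the finger pads; the fingertips stand ctrl.finger_overhang ahead of it and the grasp point (between the pads) lies 8 mm behind it (ctrl.finger_overhang is the distance from the TCP to the fingertips, in mm); z points along the fingers, y is the direction in which the jaws open and shut (so a half turn about z gives the same grasp; the last joint's range is limited). The gripper opens to 85 mm and grips with 20 to 120 N. Pads are 22 mm wide; open, the fingers measure 114 mm over their backs; the gripper's body (76 mm by 85 mm) begins 54 mm behind the grasp point. The pads swing forward as they close: fully open they stand 13 mm farther back than shut.
Start: joints at [-1.266, 0.259, 0.021, 1.334, 0, 1.418], TCP at [243.08, -493.365, 242.279] pointing down, gripper open.
Joint ranges: [-3.04, 3.04], [-0.91, 1.82], [-1.04, 1.36], [-1.92, 1.95], [-1.52, 1.45], [-3.14, 3.14]. Speed limits (rad/s): [2.22, 2.22, 2.79, 3.14, 3.14, 3.14].

INTERFACE

Orientations are given as a unit quaternion [w, x, y, z].
In Python, from rig import ctrl, vision gives the robot as it stands. The module is installed in compiled form; this text tells all that it offers.
- The arm moves only by the tool apply_moves, never from a script. Its argument "increments" is a list that holds one entry, the list of rows, each a list of 7 numbers: the shift along the world's x, y, z in m, then the turn, a rotation vector about the world's x, y, z in degrees, then the finger opening in m, from 0 to 0.0854. In form: [[[dx, dy, dz, rx, ry, rz, gripper], ...]]. A call has 1 to 10 rows; each row shifts and turns the commanded pose from where the row before left it; what a row does not reach is not made up. A row lasts 1/12 s, in which the tool goes at most 41.7 mm and 7.16 degrees, less where a joint would pass 70% of its speed; a pose out of reach is approached as far as the arm can. A call with a gripper value outside its range is refused whole. The fingers move at their own pace and stop on an object; the grip force is fixed at half the most. Time passes only in rows, so rows that do not move let the fingers close. It gives the time, the measured TCP pose, the force and the opening at its end, in the units of the state.
- ctrl.get_obs(): the state, without advancing time (a new reading comes with each control period).
- vision.grab_frame(name): name is "side" or "top" or "wrist"; returns the picture (420x560x3 uint8, red, green, blue); there is no depth.
- vision.camera_model(name): a dict with "fov_y" (degrees; the focal length in pixels is half the picture's height over the tangent of half this angle, whatever the lens; pixels are square), "cx", "cy" (the principal point, pixels), "R" (3x3) and "t" (3): a world point X has camera coordinates R X + t. Camera axes: x right, y down, z forward; pixel columns grow to the right and rows downward; lengths in mm; the calibration is good to about 2 mm. A picture is of the moment at which its call begins: read the wrist's pose just before it. camera_model takes no time and is no camera call; for the wrist camera it gives the pose at the moment of the call.
- ctrl.job_done(): hands the job in, once; it reports no verdict.
Trained networks look in the newest picture that a camera, given by its name, has taken for a name from the list of things; names that differ only in an ending like _2 or _b are one class to them, and where a whole thing is asked for, a point or a joint stands for the part that bears it (a point fixed in the world has none). Each returns a list of dicts, best first, with "p" (0 to 1); they miss things now and then, are a little off and sometimes report something else, mostly with a low value. They report only what shows in the picture. A call takes as long as a camera call. They do not tell look-alikes from the thing itself.
- vision.silhouettes(camera, label): "mask" (420x560 bool, what is visible of it) and "bbox" ([left, top, width, height] in pixels, round what is visible of it).
- vision.place_of(camera, label): "centre" ([column, row] in pixels: a listed point, or the origin of a listed thing).
The state is a dict: "t": time; "joint_positions": joint angles; "dq": joint speeds; "joint_efforts": joint torques, N m; "ee_pos": TCP position; "eef_rot": TCP orientation; "wrist_force": force on the tool from outside, world axes, zero at the start; "ft_torque": the same for the moment, N m; "opening": finger opening in mm.
Only numpy, scipy, OpenCV 4.12 (cv2) and the standard library are available. Lean on these libraries where they do the work, as an engineer would, in place of code of your own. Each camera call takes 0.05 s, during which the arm holds its last target.

## Working session

There is one attempt and no reset: what is moved stays moved. The work goes in short steps, Python scripts to look and compute and a tool call to move; the robot and the scene stay as the last step left them, time stands still between calls to the robot, and variables do not carry over. Pictures are saved under pics/ and viewed, and the job is handed in when it is done.

Besides the shell and the picture viewer there is one more tool, called as a command line: name --argument value ..., lists and objects as JSON in quotes. apply_moves: Moves the arm, as the interface text tells. Its arguments: {"type":"object","properties":{"increments":{"type":"array","items":{"type":"array","items":{"type":"array","items":{"type":"number"}}}}},"required":["increments"]}

```bash
mkdir -p pics; cat > h.py <<'E'
import numpy as np, cv2
from rig import ctrl, vision
def grab(n,f):
    im=vision.grab_frame(n); cv2.imwrite('pics/'+f,cv2.cvtColor(im,cv2.COLOR_RGB2BGR)); return im
def cam(n):
    m=vision.camera_model(n); f=210/np.tan(np.radians(m['fov_y'])/2); return f,m['cx'],m['cy'],np.array(m['R']),np.array(m['t'])
def ray(n,px,z,c=None):
    f,cx,cy,R,t=c or cam(n); C=-R.T@t; d=R.T@np.array([(px[0]-cx)/f,(px[1]-cy)/f,1]); return C+d*(z-C[2])/d[2]
def proj(n,X,c=None):
    f,cx,cy,R,t=c or cam(n); q=R@np.array(X,float)+t; return np.array([cx+f*q[0]/q[2],cy+f*q[1]/q[2]])
E
python3 - <<'E'
from h import *
s=ctrl.get_obs();print(s['t'],s['ee_pos'],s['eef_rot'],s['opening'],ctrl.finger_overhang)
for n in('top','side','wrist'):
    grab(n,n+'0.png'); print(n,vision.camera_model(n))
E
```

```text
0.0 [ 242.99954774 -493.09428872  241.63737559] [-7.10933755e-04  9.73917446e-01  2.26901521e-01 -5.78240243e-05] 85.2183487681988 11.0
top {'fov_y': 42.58452784304579, 'cx': 263.5722672129775, 'cy': 209.75212446453912, 'R': array([[ 9.99239684e-04, -9.99952851e-01, -9.65905010e-03],
       [-9.90359846e-01,  3.48362489e-04, -1.38518064e-01],
       [ 1.38514898e-01,  9.70434811e-03, -9.90312803e-01]]), 't': array([-112.135082  ,  601.20701716, 1301.96499778])}
side {'fov_y': 51.35059421923393, 'cx': 283.74822180656145, 'cy': 211.68571671015363, 'R': array([[ 0.96413185,  0.26468051,  0.01984932],
       [ 0.20207471, -0.6834787 , -0.70144328],
       [-0.17209178,  0.68029485, -0.71244883]]), 't': array([-536.65623861, -143.07075045, 1314.67120376])}
wrist {'fov_y': 70.35789265120093, 'cx': 274.93701346051796, 'cy': 207.867468601316, 'R': array([[ 0.44165366, -0.89718416, -0.00161841],
       [-0.85038488, -0.41918959,  0.31800259],
       [-0.2859853 , -0.13907073, -0.94808846]]), 't': array([-549.54608471,  -40.73947906,  380.82039435])}
```

View pics/top0.png

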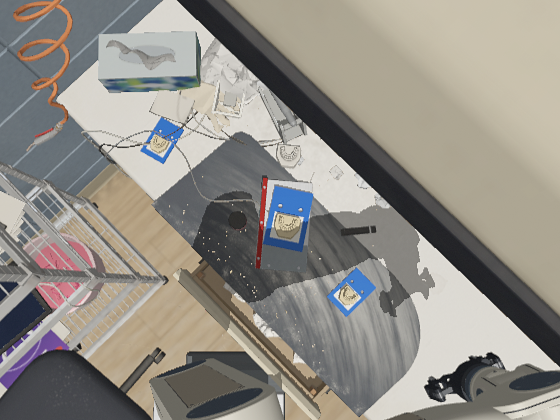

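View pics/side0.png

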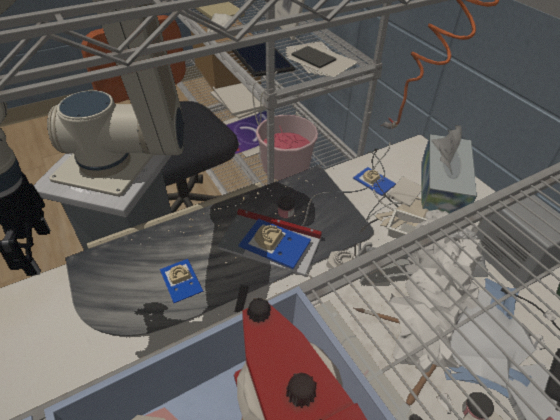

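The top view shows three blue plates with casts. One is at (287,215) on the bed beside the red rail, and the other two, at (160,140) and (352,291), are smaller and lie loose. I choose the one on the bed. Next I'll crop it closely and measure it.

```bash
python3 - <<'E'
from h import *
im=cv2.imread('pics/top0.png'); 
c=cv2.resize(im[160:285,210:390],None,fx=4.4,fy=4.4,interpolation=cv2.INTER_CUBIC); cv2.imwrite('pics/crop0.png',c)
im=cv2.imread('pics/side0.png'); 
c=cv2.resize(im[190:300,215:375],None,fx=5,fy=5,interpolation=cv2.INTER_CUBIC); cv2.imwrite('pics/crop1.png',c)
Z={'rail_face':28,'step_edge':17,'hole_left':17,'hole_right':17,'pin_left':10,'pin_right':10,'model_plate':17,'plate_cast':25,'loading_bed':0,'clip':0,'black_jar':0,'spare_cast':0}
vision.grab_frame('side')
for n in ('top','side'):
  vision.grab_frame(n)
  for k,z in Z.items():
    r=vision.place_of(n,k)
    print(n,k,[(round(d['p'],2),np.round(d['centre']).tolist(),np.round(ray(n,d['centre'],z)).tolist()[:2]) for d in r[:3]])
print(ctrl.get_obs()['t'])
E
```

```text
top rail_face [(0.65, [268.0, 222.0], [571.0, -123.0]), (0.43, [287.0, 219.0], [580.0, -171.0])]
top step_edge [(0.81, [287.0, 243.0], [519.0, -170.0])]
top hole_left [(0.86, [280.0, 205.0], [617.0, -154.0]), (0.69, [163.0, 134.0], [803.0, 150.0]), (0.66, [350.0, 283.0], [421.0, -328.0])]
top hole_right [(0.74, [366.0, 293.0], [395.0, -365.0]), (0.65, [302.0, 210.0], [603.0, -210.0]), (0.6, [173.0, 139.0], [790.0, 124.0])]
top pin_left [(0.98, [274.0, 203.0], [623.0, -138.0])]
top pin_right [(0.67, [296.0, 204.0], [620.0, -195.0])]
top model_plate [(0.76, [287.0, 215.0], [590.0, -171.0]), (0.74, [351.0, 294.0], [393.0, -329.0]), (0.66, [161.0, 140.0], [787.0, 153.0])]
top plate_cast [(0.67, [286.0, 225.0], [564.0, -167.0]), (0.6, [160.0, 143.0], [777.0, 155.0]), (0.5, [348.0, 296.0], [388.0, -319.0])]
top loading_bed []
top clip [(0.53, [360.0, 230.0], [554.0, -357.0])]
top black_jar [(0.86, [240.0, 222.0], [575.0, -50.0]), (0.58, [287.0, 157.0], [747.0, -171.0])]
top spare_cast [(0.65, [236.0, 222.0], [574.0, -41.0]), (0.55, [291.0, 158.0], [743.0, -183.0])]
side rail_face [(0.72, [
[... 205 characters left out ...]
0.0], [616.0, -148.0])]
side hole_right [(0.95, [175.0, 293.0], [405.0, -373.0]), (0.6, [279.0, 255.0], [601.0, -204.0])]
side pin_left [(0.56, [294.0, 240.0], [621.0, -142.0])]
side pin_right [(0.56, [290.0, 256.0], [624.0, -193.0]), (0.34, [271.0, 241.0], [567.0, -159.0]), (0.18, [282.0, 255.0], [605.0, -197.0])]
side model_plate [(0.9, [182.0, 285.0], [412.0, -348.0]), (0.63, [373.0, 180.0], [784.0, 140.0])]
side plate_cast [(0.8, [177.0, 273.0], [390.0, -327.0])]
side loading_bed [(0.66, [269.0, 244.0], [562.0, -162.0])]
side clip [(0.76, [241.0, 308.0], [556.0, -360.0])]
side black_jar [(0.81, [286.0, 212.0], [576.0, -41.0])]
side spare_cast [(0.69, [337.0, 264.0], [740.0, -176.0])]
1.5
```

View pics/crop0.png

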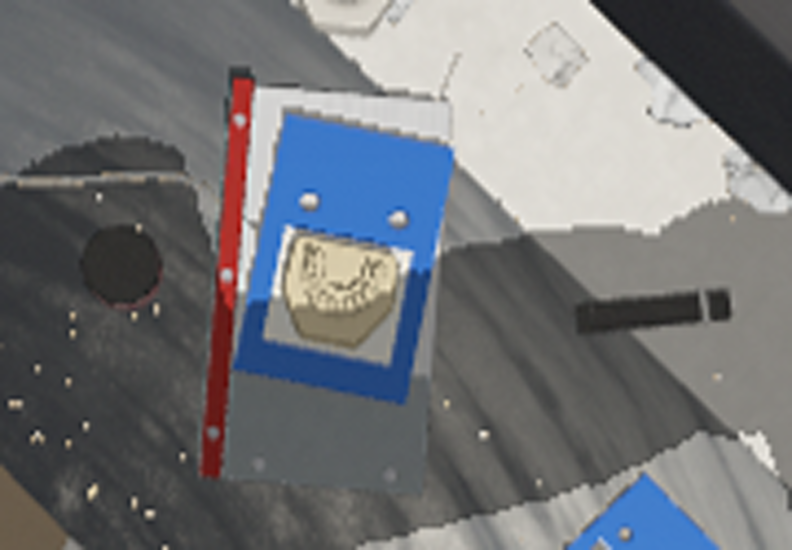

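View pics/crop1.png

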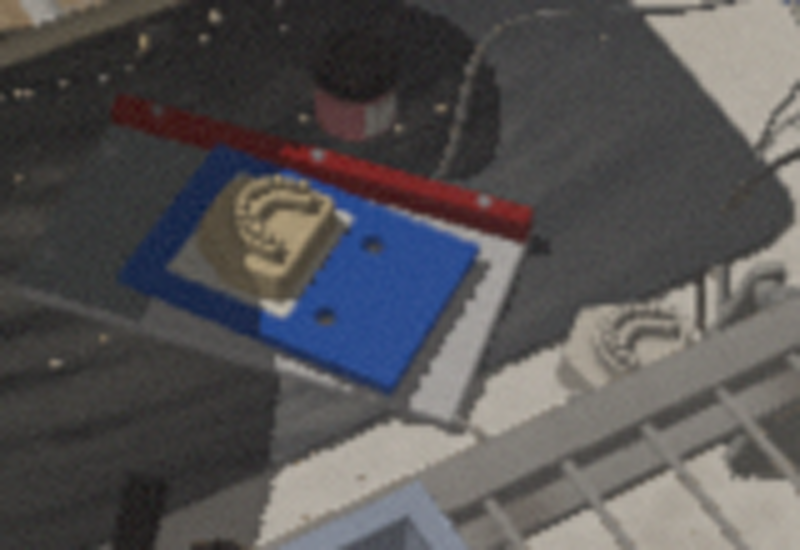

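Target confirmed. It is about 150x100 at bed size, with pins ahead, and it stands next to the rail and jar. It is turned clockwise in the image, so its rear-left corner is nearest the rail. Next I'll fit the bed and plate poses and set the gripper.

```bash
cat >> h.py <<'E'
from scipy.optimize import least_squares
def rot(a): return np.array([[np.cos(a),-np.sin(a)],[np.sin(a),np.cos(a)]])
def box(p,x0,x1,y0,y1,z):
    R=rot(p[2]); return [np.r_[R@np.array([x,y])+p[:2],z] for x,y in((x0,y0),(x1,y0),(x1,y1),(x0,y1))]
def maskfit(n,mask,p0,ext,z):
    """fit pose by matching rendered polygon(soft) to mask"""
    c=cam(n); S=6
    ys,xs=np.where(mask); a0,a1,b0,b1=xs.min()-8,xs.max()+9,ys.min()-8,ys.max()+9
    m=cv2.GaussianBlur(mask[b0:b1,a0:a1].astype(np.float32),(0,0),1)
    def f(p):
        q=np.array([proj(n,X,c) for X in box(p,*ext,z)])-[a0,b0]
        im=np.zeros(((b1-b0)*S,(a1-a0)*S),np.float32)
        cv2.fillPoly(im,[np.round(((q+.5)*S-.5)*16).astype(np.int32)],1,shift=4)
        im=cv2.resize(im,(a1-a0,b1-b0),interpolation=cv2.INTER_AREA)
        return (cv2.GaussianBlur(im,(0,0),1)-m).ravel()
    r=least_squares(f,p0,x_scale=[10,10,.1],diff_step=[2e-3,5e-3,2e-1],loss='soft_l1')
    return r.x,np.sqrt(np.mean(r.fun**2))
E
python3 - <<'E'
from h import *
im=cv2.imread('pics/top0.png')
h=cv2.cvtColor(im,cv2.COLOR_BGR2HSV); roi=np.zeros(im.shape[:2],bool); roi[170:275,255:320]=1
blue=(h[...,0]>100)&(h[...,0]<125)&(h[...,1]>130)&roi
red=((h[...,0]<8)|(h[...,0]>172))&(h[...,1]>130)&roi
blue=cv2.morphologyEx(blue.astype(np.uint8),cv2.MORPH_OPEN,np.ones((2,2)))
ct,_=cv2.findContours(blue,cv2.RETR_EXTERNAL,cv2.CHAIN_APPROX_NONE); k=max(ct,key=cv2.contourArea)
b=np.zeros_like(blue);cv2.drawContours(b,[k],-1,1,-1)
print(b.sum(),red.sum())
pl=maskfit('top',b>0,[590,-171,-.15],(-75,75,-50,50),25);print('plate',pl)
rl=maskfit('top',red.astype(np.uint8)>0,[570,-175,-.08],(-115,115,51,63),28);print('bed',rl)
P,B=pl[0],rl[0]
d=rot(B[2]).T@(P[:2]-B[:2]);print('plate in bed',d,P[2]-B[2])
def show(src,out,n,roi,s):
    im=cv2.imread(src)
    for p,e,z,c in((P,(-75,75,-50,50),25,(0,255,255)),(B,(-115,115,51,63),28,(0,255,0)),(B,(-115,115,-65,65),10,(255,0,255)),(B,(-115,-47.5,-64,50),17,(255,255,0))):
        q=np.array([proj(n,X) for X in box(p,*e,z)]);cv2.polylines(im,[np.round(q*16).astype(int)],True,c,1,shift=4)
    x0,x1,y0,y1=roi;cv2.imwrite(out,cv2.resize(im[y0:y1,x0:x1],None,fx=s,fy=s,interpolation=cv2.INTER_NEAREST))
show('pics/top0.png','pics/ov0.png','top',(230,330,165,280),5)
show('pics/side0.png','pics/ov1.png','side',(215,375,190,300),5)
E
```

```text
2326 369
plate (array([ 5.79532659e+02, -1.75567627e+02, -2.04359469e-01]), np.float32(0.023822565))
bed (array([ 5.68463240e+02, -1.62704552e+02, -8.36714506e-02]), np.float32(0.07923769))
plate in bed [ 12.10571054 -11.89296051] -0.1206880181489748
```

View pics/ov0.png

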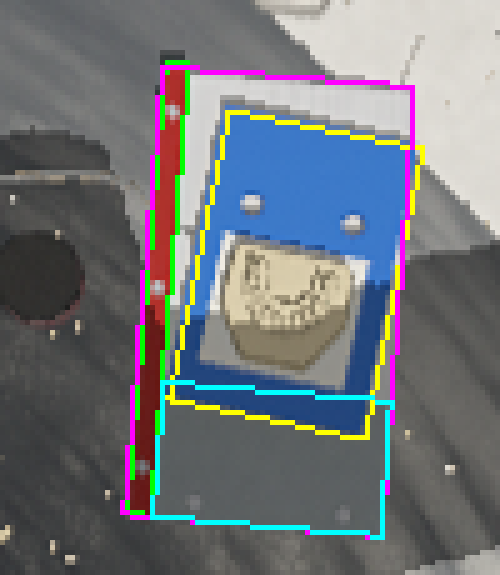

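View pics/ov1.png

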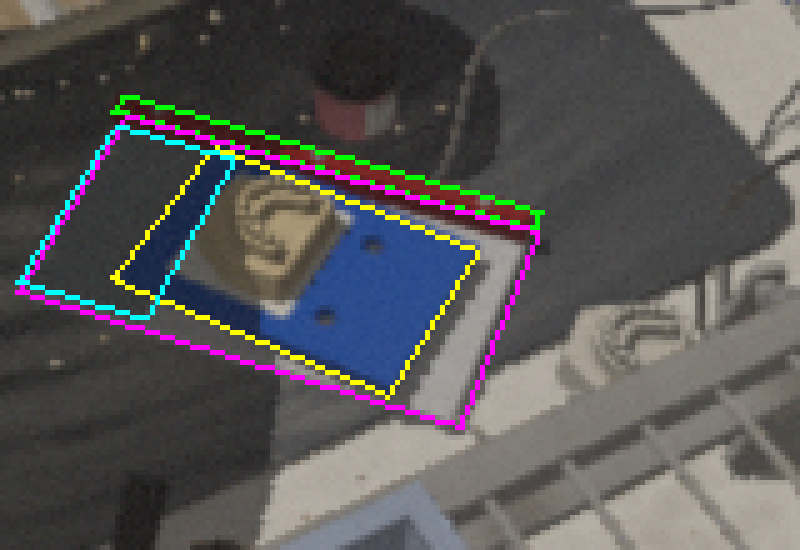

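```bash
python3 - <<'E'
from h import *
from scipy.spatial.transform import Rotation as Ro
f,cx,cy,R,t=cam('wrist');s=ctrl.get_obs();q=s['eef_rot'];T=Ro.from_quat(np.r_[q[1:],q[0]]).as_matrix()
print('T',T.round(3)); print('cam in tool',T.T@(-R.T@t-s['ee_pos']),'\n',(T.T@R.T).round(3),f)
E
```

```text
T [[ 0.897  0.442 -0.   ]
 [ 0.442 -0.897  0.   ]
 [-0.    -0.    -1.   ]]
cam in tool [  82.2725884     0.234346   -131.30847647] 
 [[-0.    -0.948 -0.318]
 [ 1.    -0.    -0.001]
 [ 0.001 -0.318  0.948]] 297.92633314216954
```

View pics/wrist0.png

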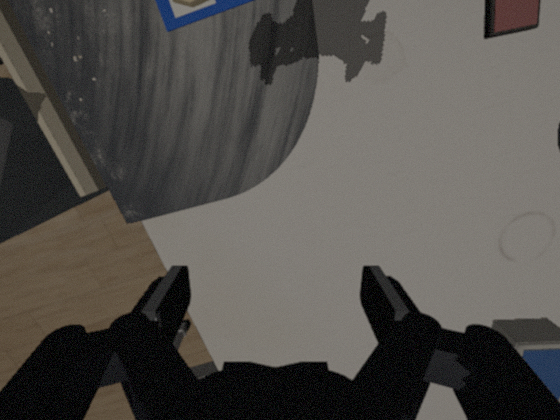

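The wrist view shows the open fingers and only a corner of a look-alike plate at the top (200,10). I'll move to a viewing pose behind the target plate, aligned to the bed, with the fingers partly closed.

apply_moves --increments '[[[0.025, 0.034, -0.004, 0, 0, -3.1, 0.04], [0.025, 0.034, -0.004, 0, 0, -3.1, 0.04], [0.025, 0.034, -0.004, 0, 0, -3.1, 0.04], [0.025, 0.034, -0.004, 0, 0, -3.1, 0.04], [0.025, 0.034, -0.004, 0, 0, -3.1, 0.04], [0.025, 0.034, -0.004, 0, 0, -3.1, 0.04], [0.025, 0.034, -0.004, 0, 0, -3.1, 0.04], [0.025, 0.034, -0.004, 0, 0, -3.1, 0.04], [0.025, 0.034, -0.004, 0, 0, -3.1, 0.04], [0.02, 0.031, -0.004, 0, 0, -3.1, 0.04]]]'

```text
t: 2.33
ee_pos: [485.5, -159.5, 202.9]
eef_rot: [0.0, 0.999, -0.043, 0.0]
wrist_force: [0.1, -0.1, 0.9]
opening: 39.9
```

apply_moves --increments '[[[0, 0, 0, 0, 0, 0, 0.04], [0, 0, 0, 0, 0, 0, 0.04], [0, 0, 0, 0, 0, 0, 0.04]]]'

```text
t: 2.58
ee_pos: [484.2, -161.6, 202.9]
eef_rot: [0.0, 0.999, -0.041, -0.0]
wrist_force: [-0.1, 0.0, 0.3]
opening: 39.9
```

```bash
python3 - <<'E'
from h import *
s=ctrl.get_obs();print(s['t'],s['ee_pos'],s['eef_rot'],s['opening'],ctrl.finger_overhang,s['wrist_force'])
m=cam('wrist');grab('wrist','w1.png')
Z={'rail_face':28,'step_edge':17,'hole_left':17,'hole_right':17,'pin_left':10,'pin_right':10,'model_plate':17,'plate_cast':25}
for k,z in Z.items():
    r=vision.place_of('wrist',k)
    print(k,[(round(d['p'],2),np.round(d['centre']).tolist(),np.round(ray('w',d['centre'],z,m),1).tolist()[:2]) for d in r[:3]])
import pickle;pickle.dump(m,open('w1.pkl','wb'))
E
```

```text
2.5833 [ 484.19223583 -161.55978203  202.8975574 ] [ 1.02338088e-04  9.99166815e-01 -4.08124093e-02 -1.11481745e-04] 39.90466009396688 11.0 [-0.09721916  0.03852691  0.2680453 ]
rail_face [(0.97, [215.0, 108.0], [571.0, -110.2])]
step_edge [(0.88, [271.0, 158.0], [516.0, -159.9])]
hole_left [(0.82, [256.0, 59.0], [612.0, -153.3]), (0.66, [419.0, 219.0], [433.2, -321.9]), (0.3, [243.0, 46.0], [623.8, -142.2])]
hole_right [(0.94, [308.0, 66.0], [602.1, -203.7]), (0.7, [436.0, 239.0], [406.6, -343.2]), (0.7, [161.0, 109.0], [574.3, -53.3])]
pin_left [(0.56, [241.0, 48.0], [624.0, -139.8]), (0.45, [279.0, 116.0], [557.5, -171.5])]
pin_right [(0.3, [278.0, 95.0], [578.6, -172.5])]
model_plate [(0.91, [415.0, 240.0], [406.9, -318.9]), (0.89, [280.0, 95.0], [577.6, -174.0])]
plate_cast [(0.92, [273.0, 116.0], [559.1, -165.6]), (0.56, [409.0, 254.0], [394.4, -309.8])]
```

View pics/w1.png

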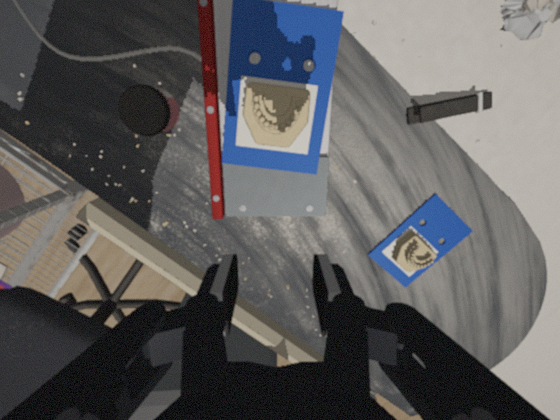

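The wrist view shows the target plate at (280,85), with its rear edge running from (223,163) to (318,172). The red rail is at column ~212 and the look-alike at (420,240). I'll fit both again from this closer view.

```bash
python3 - <<'E'
from h import *
import pickle
m=pickle.load(open('w1.pkl','rb'))
im=cv2.imread('pics/w1.png')
cv2.imwrite('pics/w1c.png',cv2.resize(im[0:225,190:350],None,fx=3.5,fy=2.66 and 3.5,interpolation=cv2.INTER_CUBIC)[:600*2][:787])
h=cv2.cvtColor(im,cv2.COLOR_BGR2HSV)
blue=(h[...,0]>100)&(h[...,0]<125)&(h[...,1]>120)
# side edges at rows
def xs(mask,rows):
    o=[]
    for r in rows:
        c=np.where(mask[r,195:350])[0]
        o.append((c.min()+195,c.max()+195,r))
    return np.array(o,float)
E=xs(blue,range(15,160,6))
L=np.array([ray('w',(a-.5,r),25,m)[:2] for a,b,r in E]); Rr=np.array([ray('w',(b+.5,r),25,m)[:2] for a,b,r in E])
for n,Q in(('L',L),('R',Rr)):
    vx,vy,x0,y0=cv2.fitLine(Q.astype(np.float32),cv2.DIST_HUBER,0,.01,.01).ravel(); print(n,'yaw',np.arctan(vy/vx),'y at x=580',y0+vy/vx*(580-x0))
red=((h[...,0]<10)|(h[...,0]>170))&(h[...,1]>120); red[:,:195]=0;red[:,232:]=0
E=xs(red,range(4,214,6)); Q=np.array([ray('w',(b+.5,r),28,m)[:2] for a,b,r in E]);Q2=np.array([ray('w',(a-.5,r),28,m)[:2] for a,b,r in E])
for n,Q in(('railin',Q),('railout',Q2)):
    vx,vy,x0,y0=cv2.fitLine(Q.astype(np.float32),cv2.DIST_HUBER,0,.01,.01).ravel(); print(n,'yaw',np.arctan(vy/vx),'y at x=580',y0+vy/vx*(580-x0))
# rear edge rows
o=[]
for c in range(230,314,4):
    r=np.where(blue[100:200,c])[0]; o.append(ray('w',(c,r.max()+100.5),25,m)[:2])
o=np.array(o);vx,vy,x0,y0=cv2.fitLine(o.astype(np.float32),cv2.DIST_HUBER,0,.01,.01).ravel();print('rear yaw',-np.arctan(vx/vy),'x at y=-170',x0+vx/vy*(-170-y0))
E
```

```text
L yaw -0.20791632 y at x=580 -121.68768
R yaw -0.21256399 y at x=580 -222.39241
railin yaw -0.083344586 y at x=580 -113.326706
railout yaw -0.08164948 y at x=580 -100.54936
rear yaw -0.19970046 x at y=-170 504.4125
```

View pics/w1c.png

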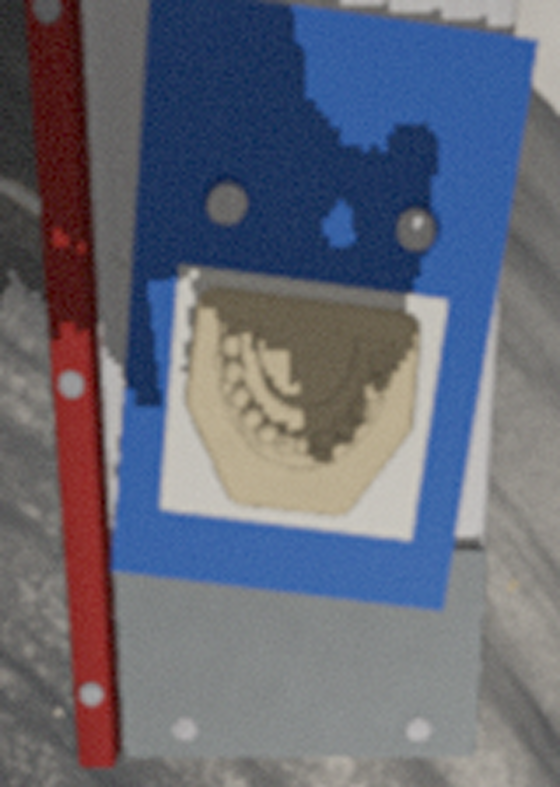

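The plate sits in the bed frame at about (12.9, -7.7), turned -0.12, with its rear-left corner at the rail. It needs its front nudged toward the rail (+y), then about +17 mm of push in x. First I'll touch the free step behind it to calibrate fingertip height.

apply_moves --increments '[[[-0.005, 0, -0.03, 0, 0, 0, 0.04], [0, 0, -0.03, 0, 0, 0, 0.04], [0, 0, -0.03, 0, 0, 0, 0.04], [0, 0, -0.03, 0, 0, 0, 0.04], [0, 0, -0.03, 0, 0, 0, 0.04], [0, 0, -0.01, 0, 0, 0, 0.04], [0, 0, -0.006, 0, 0, 0, 0.04], [0, 0, 0, 0, 0, 0, 0.04]]]'

```text
t: 3.7
ee_pos: [478.8, -161.5, 35.9]
eef_rot: [-0.0, 0.999, -0.042, -0.001]
wrist_force: [-0.7, 0.2, -0.3]
opening: 40.0
```

apply_moves --increments '[[[0, 0, -0.003, 0, 0, 0, 0.04], [0, 0, -0.003, 0, 0, 0, 0.04], [0, 0, 0, 0, 0, 0, 0.04]]]'

```text
t: 3.95
ee_pos: [479.6, -161.8, 31.3]
eef_rot: [0.0, 0.999, -0.042, 0.001]
wrist_force: [0.1, 0.1, -0.3]
opening: 40.0
```

apply_moves --increments '[[[0, 0, -0.003, 0, 0, 0, 0.04], [0, 0, 0, 0, 0, 0, 0.04]]]'

```text
t: 4.12
ee_pos: [479.3, -161.6, 28.0]
eef_rot: [0.0, 0.999, -0.042, 0.0]
wrist_force: [0.5, 0.5, 1.0]
opening: 39.9
```

apply_moves --increments '[[[0, 0, -0.0015, 0, 0, 0, 0.04], [0, 0, 0, 0, 0, 0, 0.04]]]'

```text
t: 4.28
ee_pos: [479.4, -161.6, 26.6]
eef_rot: [0.0, 0.999, -0.042, 0.0]
wrist_force: [0.1, -0.4, -0.5]
opening: 39.9
```

apply_moves --increments '[[[0, 0, -0.0015, 0, 0, 0, 0.04], [0, 0, 0, 0, 0, 0, 0.04]]]'

```text
t: 4.45
ee_pos: [479.4, -161.7, 26.5]
eef_rot: [0.0, 0.999, -0.042, 0.001]
wrist_force: [-5.8, 2.6, 21.3]
opening: 40.1
```

```bash
python3 - <<'E'
from h import *
s=ctrl.get_obs();print(s['t'],s['ee_pos'],s['wrist_force'])
grab('wrist','w2.png');im=grab('side','s2.png');cv2.imwrite('pics/s2c.png',cv2.resize(im[130:300,200:370,::-1],None,fx=3.5,fy=3.5,interpolation=cv2.INTER_CUBIC))
E
```

```text
4.45 [ 479.41843769 -161.69351465   26.45923096] [-5.76326704  2.56763532 21.32320337]
```

View pics/w2.png

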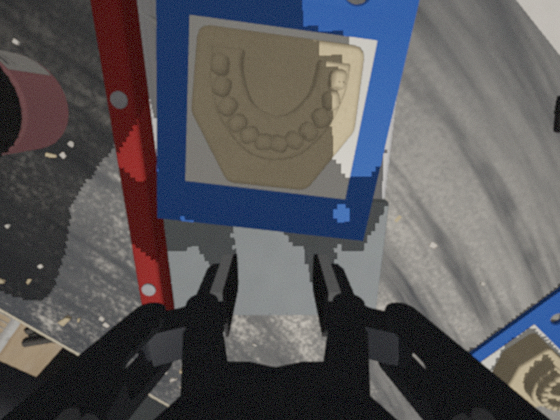

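View pics/s2c.png

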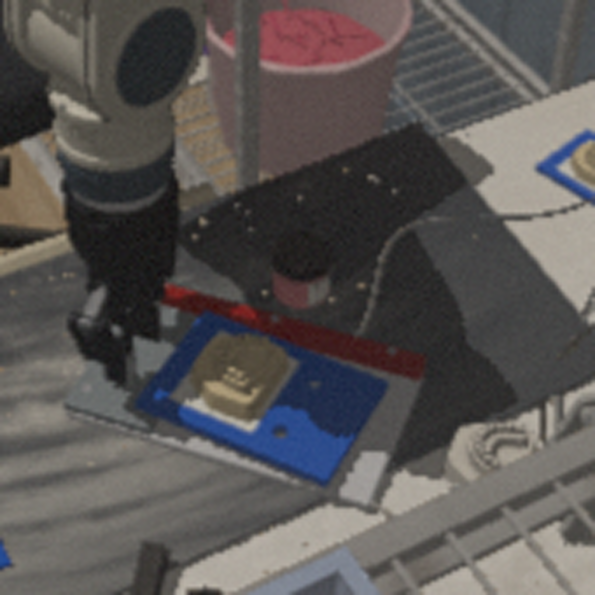

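Contact at TCP z ≈ 26.5 (21 N), so the tips are about 9.5 mm below the TCP and I'll work at TCP z ≈ 30. The side and wrist views show the plate undisturbed and the fingers ~10 mm behind its rear edge. Next I'll lift and go to the right side near the front.

apply_moves --increments '[[[0, 0, 0.03, 0, 0, 0, 0.04], [0, 0, 0.035, 0, 0, 0, 0.04], [0.034, -0.03, 0, 0, 0, 0, 0.04], [0.034, -0.03, 0, 0, 0, 0, 0.04], [0.034, -0.03, 0, 0, 0, 0, 0.04], [0.032, -0.031, 0, 0, 0, 0, 0.04], [0, 0, -0.03, 0, 0, 0, 0.04], [0, 0, -0.02, 0, 0, 0, 0.04], [0, 0, -0.01, 0, 0, 0, 0.04], [0, 0, 0, 0, 0, 0, 0.04]]]'

```text
t: 5.38
ee_pos: [601.4, -272.4, 27.1]
eef_rot: [-0.001, 0.999, -0.042, -0.002]
wrist_force: [-0.1, 0.9, -0.3]
opening: 39.8
```

```bash
python3 - <<'E'
from h import *
s=ctrl.get_obs();print(s['t'],s['ee_pos'],s['wrist_force'])
grab('wrist','w3.png')
E
```

```text
5.3833 [ 601.39904863 -272.39791958   27.05073927] [-0.0654559   0.92592132 -0.28985302]
```

View pics/w3.png

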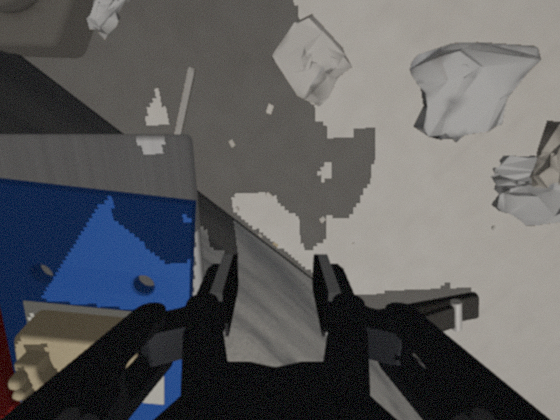

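The finger stands right of the plate at (215,270) and the plate's right edge is at column ~195, with no contact yet. I'll go up 3 mm and forward, then nudge toward the rail.

apply_moves --increments '[[[0.008, -0.001, 0.003, 0, 0, 0, 0.04], [0.008, -0.001, 0, 0, 0, 0, 0.04], [0.0003, 0.003, 0, 0, 0, 0, 0.04], [0.0003, 0.003, 0, 0, 0, 0, 0.04], [0.0002, 0.002, 0, 0, 0, 0, 0.04], [0, 0, 0, 0, 0, 0, 0.04]]]'

```text
t: 5.93
ee_pos: [619.5, -266.5, 33.2]
eef_rot: [-0.0, 0.999, -0.041, 0.0]
wrist_force: [0.3, 0.4, -0.1]
opening: 39.8
```

apply_moves --increments '[[[0.0002, 0.002, 0, 0, 0, 0, 0.04], [0.0002, 0.002, 0, 0, 0, 0, 0.04], [0.0002, 0.002, 0, 0, 0, 0, 0.04]]]'

```text
t: 6.18
ee_pos: [620.2, -261.1, 32.9]
eef_rot: [-0.0, 0.999, -0.042, -0.0]
wrist_force: [-0.1, 0.5, -0.6]
opening: 39.7
```

apply_moves --increments '[[[0.0002, 0.002, 0, 0, 0, 0, 0.04], [0.0002, 0.002, 0, 0, 0, 0, 0.04], [0, 0, 0, 0, 0, 0, 0.04]]]'

```text
t: 6.43
ee_pos: [620.9, -257.2, 33.0]
eef_rot: [0.0, 0.999, -0.042, 0.0]
wrist_force: [0.3, -1.5, -0.1]
opening: 40.1
```

```bash
python3 - <<'E'
from h import *
s=ctrl.get_obs();print(s['t'],s['ee_pos'],s['wrist_force'])
grab('wrist','w4.png');im=grab('top','t4.png');cv2.imwrite('pics/t4c.png',cv2.resize(im[160:285,210:350,::-1],None,fx=4.4,fy=4.4,interpolation=cv2.INTER_CUBIC))
E
```

```text
6.4333 [ 620.88501635 -257.17426967   32.97568137] [ 0.26948617 -1.46097691 -0.0957737 ]
```

View pics/w4.png

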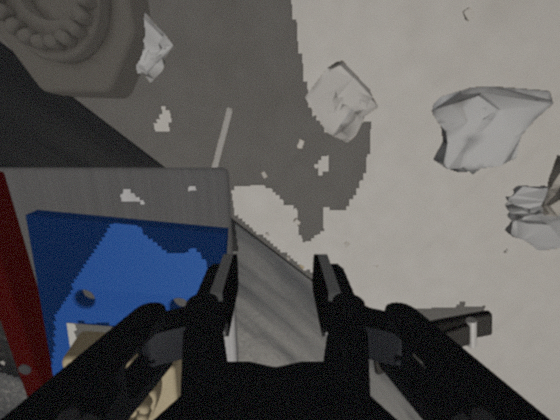

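View pics/t4c.png

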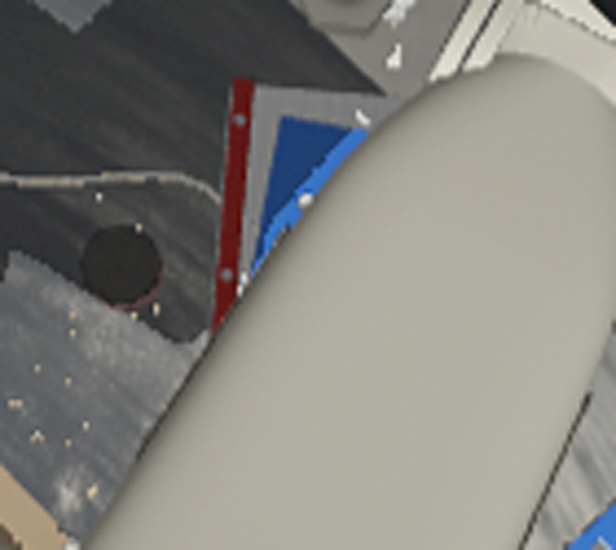

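The wrist view shows the left finger at the plate's right edge (225,250), and the force of -1.5 N in y shows contact beginning. The front of the plate still needs about 14 mm. I'll go 2 mm lower and continue.

apply_moves --increments '[[[0, 0, -0.002, 0, 0, 0, 0.04], [0.0002, 0.002, 0, 0, 0, 0, 0.04], [0.0002, 0.002, 0, 0, 0, 0, 0.04], [0.0002, 0.002, 0, 0, 0, 0, 0.04]]]'

```text
t: 6.87
ee_pos: [621.4, -251.3, 30.9]
eef_rot: [0.0, 0.999, -0.042, 0.0]
wrist_force: [0.3, -1.9, -0.3]
opening: 40.1
```

apply_moves --increments '[[[0.0002, 0.002, 0, 0, 0, 0, 0.04], [0.0002, 0.002, 0, 0, 0, 0, 0.04], [0, 0, 0, 0, 0, 0, 0.04]]]'

```text
t: 7.12
ee_pos: [621.7, -246.7, 30.9]
eef_rot: [-0.0, 0.999, -0.041, -0.0]
wrist_force: [0.9, -0.3, 0.1]
opening: 39.8
```

apply_moves --increments '[[[0.0002, 0.0015, 0, 0, 0, 0, 0.04], [0, 0, 0, 0, 0, 0, 0.04]]]'

```text
t: 7.28
ee_pos: [621.9, -245.5, 30.9]
eef_rot: [-0.0, 0.999, -0.042, 0.0]
wrist_force: [1.0, -1.0, 0.2]
opening: 40.1
```

```bash
python3 - <<'E'
from h import *
s=ctrl.get_obs();print(s['t'],s['ee_pos'],s['wrist_force'])
grab('wrist','w5.png')
E
```

```text
7.2833 [ 621.92597023 -245.51041192   30.90919319] [ 0.98217194 -1.00267191  0.15511466]
```

View pics/w5.png

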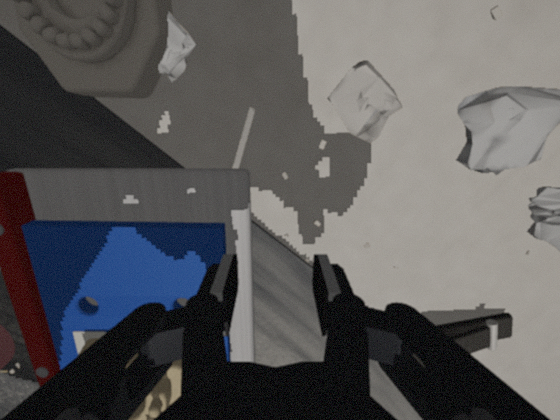

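The plate now looks nearly square to the bed: its front edge is level at row ~222 and its left edge is about parallel to the rail. I'll continue in 1 mm steps until the rail resists.

apply_moves --increments '[[[0.0001, 0.001, 0, 0, 0, 0, 0.04], [0, 0.001, 0, 0, 0, 0, 0.04], [0, 0, 0, 0, 0, 0, 0.04]]]'

```text
t: 7.58
ee_pos: [622.0, -243.7, 30.9]
eef_rot: [0.0, 0.999, -0.042, 0.0]
wrist_force: [1.2, -1.3, 0.0]
opening: 40.0
```

apply_moves --increments '[[[0, 0.001, 0, 0, 0, 0, 0.04], [0, 0, 0, 0, 0, 0, 0.04]]]'

```text
t: 7.75
ee_pos: [622.0, -242.8, 30.9]
eef_rot: [0.0, 0.999, -0.042, 0.0]
wrist_force: [1.2, -1.6, -0.6]
opening: 40.0
```

apply_moves --increments '[[[0, 0.001, 0, 0, 0, 0, 0.04], [0, 0, 0, 0, 0, 0, 0.04]]]'

```text
t: 7.92
ee_pos: [622.0, -242.3, 31.0]
eef_rot: [0.001, 0.999, -0.042, 0.0]
wrist_force: [0.7, -5.1, -0.5]
opening: 40.0
```

```bash
python3 - <<'E'
from h import *
s=ctrl.get_obs();print(s['t'],s['ee_pos'],s['wrist_force'])
im=grab('wrist','w6.png');cv2.imwrite('pics/w6c.png',cv2.resize(im[150:420,0:270,::-1],None,fx=2.2,fy=2.2,interpolation=cv2.INTER_CUBIC))
E
```

```text
7.9167 [ 621.97630588 -242.27698076   30.96921967] [ 0.73872097 -5.12677655 -0.53718997]
```

View pics/w6c.png

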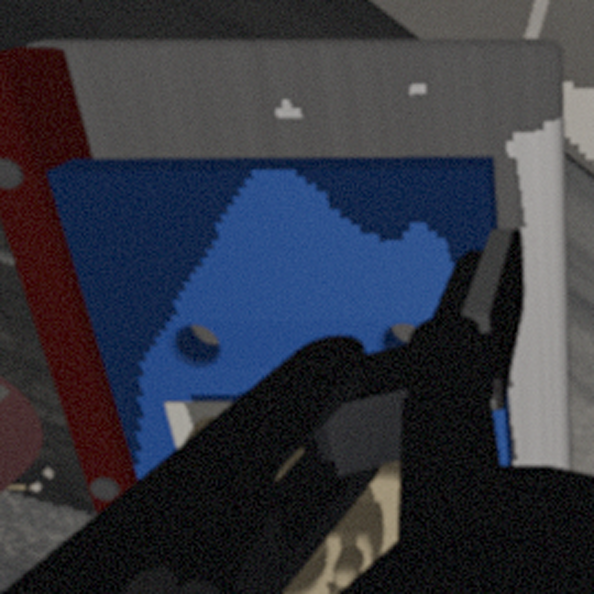

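The force has jumped to 5 N at the predicted y, so the plate lies against the rail; in the crop its left edge touches the rail at (50,175). I'll retreat and go behind.

apply_moves --increments '[[[-0.002, -0.02, 0, 0, 0, 0, 0.04], [0, 0, 0.035, 0, 0, 0, 0.04], [0, 0, 0.03, 0, 0, 0, 0.04], [-0.025, 0.018, 0, 0, 0, 0, 0.04], [-0.025, 0.018, 0, 0, 0, 0, 0.04], [-0.025, 0.018, 0, 0, 0, 0, 0.04], [-0.025, 0.018, 0, 0, 0, 0, 0.04], [-0.025, 0.018, 0, 0, 0, 0, 0.04], [-0.018, 0.01, 0, 0, 0, 0, 0.04], [0, 0, 0, 0, 0, 0, 0.04]]]'

```text
t: 8.8
ee_pos: [473.2, -158.8, 96.0]
eef_rot: [-0.001, 0.999, -0.041, -0.001]
wrist_force: [1.0, 0.1, 0.1]
opening: 40.0
```

```bash
cat >> h.py <<'E'
def platefit(fn,m,P):
    im=cv2.imread(fn);print()
E
python3 - <<'E'
from h import *
s=ctrl.get_obs();print(s['t'],s['ee_pos'],s['wrist_force'])
m=cam('wrist');im=grab('wrist','w7.png')
for k,z in {'step_edge':17,'hole_left':17,'hole_right':17,'model_plate':17,'plate_cast':25}.items():
    r=vision.place_of('wrist',k)
    for d in r[:2]:
        w=ray('w',d['centre'],z,m)[:2]; print(k,round(d['p'],2),np.round(d['centre']),'bed',np.round(rot(-.083)@[1,0]*0+rot(-.083).T@(w-[568.5,-163.5]),1))
E
```

```text
8.8 [ 473.15871432 -158.77165292   95.95093501] [1.03911545 0.07436745 0.14603857]
hole_left 0.55 [225.  21.] bed [37.4 27.7]
hole_right 0.95 [308.  15.] bed [ 40.4 -23.3]
hole_right 0.59 [505. 278.] bed [-143.6 -188.5]
model_plate 0.91 [475. 280.] bed [-145.6 -164.7]
model_plate 0.71 [267.  71.] bed [9.2 2.6]
plate_cast 0.94 [268. 104.] bed [-10.8   1.5]
plate_cast 0.91 [466. 297.] bed [-156.2 -155.3]
```

View pics/w7.png

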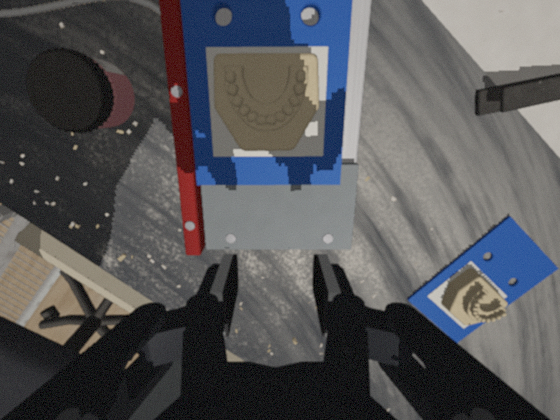

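The plate is now square along the rail: its left edge runs at column ~195, its rear edge is level at row 186, and the step edge is at (345,163). The holes are at about bed x = 38.5, so they need ~19.5 mm forward. I'll descend behind it and push.

apply_moves --increments '[[[0, 0, -0.03, 0, 0, 0, 0.04], [0, 0, -0.026, 0, 0, 0, 0.04], [0, 0, -0.01, 0, 0, 0, 0.04], [0, 0, 0, 0, 0, 0, 0.04], [0.005, -0.0004, 0, 0, 0, 0, 0.04], [0.005, -0.0004, 0, 0, 0, 0, 0.04], [0.003, -0.0003, 0, 0, 0, 0, 0.04], [0, 0, 0, 0, 0, 0, 0.04]]]'

```text
t: 9.77
ee_pos: [491.3, -163.3, 30.1]
eef_rot: [0.0, 0.999, -0.042, 0.001]
wrist_force: [1.0, -0.8, -0.4]
opening: 40.1
```

apply_moves --increments '[[[0.003, -0.0002, 0, 0, 0, 0, 0.04], [0.003, -0.0003, 0, 0, 0, 0, 0.04], [0, 0, 0, 0, 0, 0, 0.04]]]'

```text
t: 10.02
ee_pos: [496.1, -163.3, 29.9]
eef_rot: [-0.0, 0.999, -0.042, -0.0]
wrist_force: [-0.9, 1.0, 1.0]
opening: 40.1
```

```bash
python3 - <<'E'
from h import *
s=ctrl.get_obs();print(s['t'],s['ee_pos'],s['wrist_force'])
m=cam('wrist');im=grab('wrist','w8.png')
E
```

```text
10.0167 [ 496.07742891 -163.29645786   29.90690701] [-0.87841803  1.01451549  0.96892356]
```

View pics/w8.png

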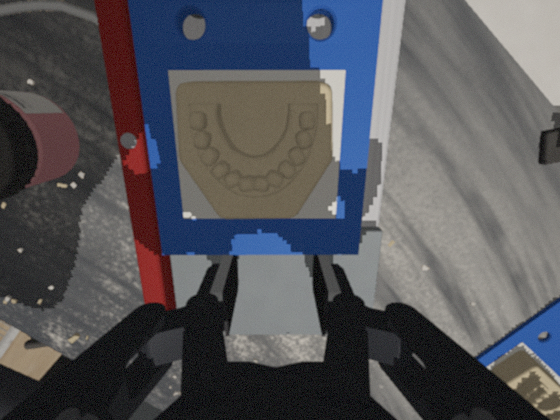

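The fingers touch or nearly touch the rear edge (row 255) and the plate is square. I'll push forward in small steps.

apply_moves --increments '[[[0.0025, -0.0002, 0, 0, 0, 0, 0.04], [0.0025, -0.0002, 0, 0, 0, 0, 0.04], [0.0025, -0.0002, 0, 0, 0, 0, 0.04], [0.0025, -0.0002, 0, 0, 0, 0, 0.04], [0, 0, 0, 0, 0, 0, 0.04]]]'

```text
t: 10.48
ee_pos: [507.2, -164.5, 30.1]
eef_rot: [0.0, 0.999, -0.042, 0.001]
wrist_force: [-0.2, -0.3, 0.2]
opening: 40.2
```

```bash
python3 - <<'E'
from h import *
s=ctrl.get_obs();print(s['t'],s['ee_pos'],s['wrist_force'])
m=cam('wrist');im=grab('wrist','w9.png')
for k,z in {'hole_left':17,'hole_right':17}.items():
    for d in vision.place_of('wrist',k)[:2]:
        w=ray('w',d['centre'],z,m)[:2]; print(k,round(d['p'],2),np.round(d['centre']),'bed',np.round(rot(-.083).T@(w-[568.5,-163.5]),1))
E
```

```text
10.4833 [ 507.18392618 -164.49857921   30.0686958 ] [-0.1872335  -0.28661729  0.19687476]
hole_left 0.88 [200.  32.] bed [52.  25.9]
hole_left 0.58 [532. 341.] bed [-111.8 -160.7]
hole_right 0.63 [319.  29.] bed [ 53.2 -24.8]
hole_right 0.44 [270. 252.] bed [-52.3  -3.3]
```

View pics/w9.png

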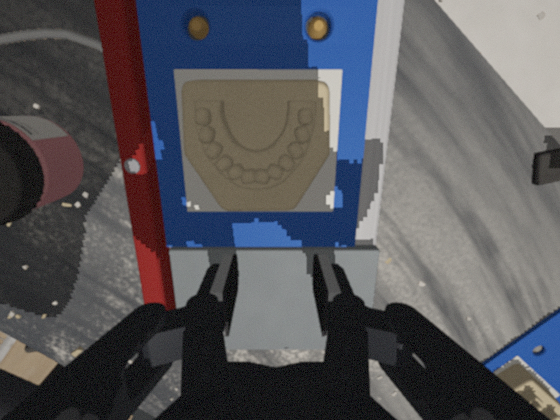

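Both brass pins now show centred in the holes at (198,27) and (317,27). The rear edge is level with the step edge at row ~248, and the push force has gone to zero, so the plate appears to have dropped. I'll withdraw and verify.

apply_moves --increments '[[[-0.012, 0.001, 0, 0, 0, 0, 0.04], [-0.01, 0.001, 0.01, 0, 0, 0, 0.04], [0, 0, 0.035, 0, 0, 0, 0.04], [0, 0, 0.035, 0, 0, 0, 0.04], [0, 0, 0.03, 0, 0, 0, 0.04], [0, 0, 0.03, 0, 0, 0, 0.04], [0, 0, 0, 0, 0, 0, 0.04], [0, 0, 0, 0, 0, 0, 0.04]]]'

```text
t: 11.3
ee_pos: [484.8, -162.6, 171.5]
eef_rot: [0.001, 0.999, -0.042, 0.002]
wrist_force: [0.3, 0.6, -0.5]
opening: 40.3
```

```bash
python3 - <<'E'
from h import *
s=ctrl.get_obs();print(s['t'],s['ee_pos'],s['wrist_force'])
im=grab('side','s10.png');cv2.imwrite('pics/s10c.png',cv2.resize(im[190:300,215:375,::-1],None,fx=5,fy=5,interpolation=cv2.INTER_CUBIC))
m=cam('wrist');im=grab('wrist','w10.png');cv2.imwrite('pics/w10c.png',cv2.resize(im[0:220,160:380,::-1],None,fx=2.7,fy=2.7,interpolation=cv2.INTER_CUBIC))
for k,z in {'hole_left':10,'hole_right':10,'pin_left':17,'pin_right':17,'model_plate':10}.items():
    for d in vision.place_of('wrist',k)[:2]:
        w=ray('w',d['centre'],z,m)[:2]; print(k,round(d['p'],2),np.round(d['centre']),'bed',np.round(rot(-.083).T@(w-[568.5,-163.5]),1))
E
```

```text
11.3 [ 484.79802769 -162.57859331  171.46459957] [ 0.34320452  0.58761654 -0.45567186]
hole_left 0.76 [432. 229.] bed [-123.4 -172.1]
hole_left 0.67 [240.  40.] bed [54.2 24.9]
hole_right 0.95 [452. 251.] bed [-149.2 -197.2]
hole_right 0.71 [298.  42.] bed [ 52.3 -26. ]
pin_left 0.91 [238.  39.] bed [53.5 25.7]
pin_right 0.64 [294.  40.] bed [ 52.4 -21.5]
model_plate 0.87 [431. 254.] bed [-152.2 -175.5]
model_plate 0.6 [266.  74.] bed [27.4  2.8]
```

View pics/w10c.png

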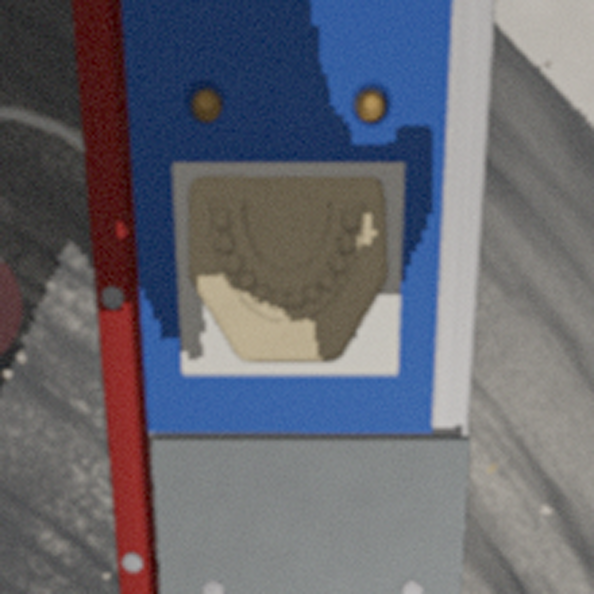

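View pics/s10c.png

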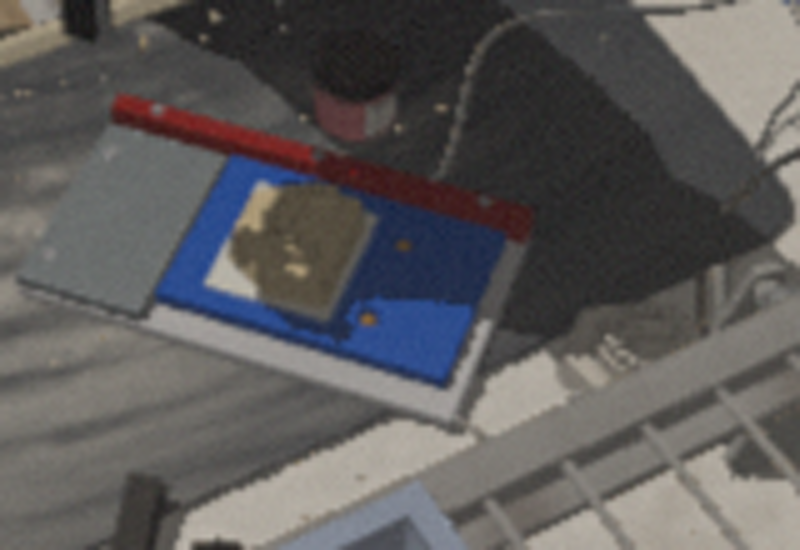

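Both views show brass pins centred in the holes, at crop (206,105) and (371,105). A thin gap shows at the step edge at row 435, and the plate appears flat. One numeric check of its height, then I'll hand in.

```bash
python3 - <<'E'
from h import *
m=cam('wrist');im=cv2.imread('pics/w10.png');h=cv2.cvtColor(im,cv2.COLOR_BGR2HSV);blue=(h[...,0]>100)&(h[...,0]<125)&(h[...,1]>110)
for r in (10,60,100,130,150):
    c=np.where(blue[r,180:345])[0]+180
    print(r,[round(np.linalg.norm(ray('w',(c.max()+.5,r),z,m)-ray('w',(c.min()-.5,r),z,m))*np.cos(0),1) for z in (18,25)])
# stereo holes (wrist/side): side pixels of pins
for px in ((215+403/5,190+246/5),(215+368/5,190+319/5)):
    w=ray('side',px,17)[:2];print('side',(rot(-.083).T@(w-[568.5,-163.5])).round(1))
b=[ray('side',(215+a/5,190+c/5),18)[:2] for a,c in((158,300),(443,384),(507,235))]
print(np.linalg.norm(b[1]-b[0]),np.linalg.norm(b[2]-b[1]))
s=ctrl.get_obs();print(s['t'],s['wrist_force']); print(ctrl.job_done())
E
```

```text
10 [np.float64(98.8), np.float64(96.3)]
60 [np.float64(98.4), np.float64(96.0)]
100 [np.float64(98.0), np.float64(95.5)]
130 [np.float64(99.2), np.float64(96.7)]
150 [np.float64(99.4), np.float64(97.0)]
side [55.9 25.5]
side [ 55.3 -25.1]
146.5069760424017 100.85255917410358
11.65 [-0.79975188  0.52362023 -0.35796049]
the job is handed in; nothing more can be done
None
```

The plate looks seated on both pins, and I handed the job in at 11.65 s. No verdict was reported.

**What I did:** I chose the plate on the bed beside the red rail over the two smaller look-alikes. I touched the free step to find the fingertip height. Then I nudged the plate's front sideways until it met the rail at about 5 N. Last, I pushed its rear edge forward with both fingers until it dropped, and withdrew to about 145 mm above the pushing height. My moves kept clear of the cast on the plate, the spare cast, the jar and the clip, though I did not measure for displacement afterwards.

**Last checks:**
- **Pins:** the wrist and side pictures show both brass pins centred in their holes.
- **Rear edge:** it has left the step, with a thin gap showing.
- **Height:** the apparent plate width is 98–99 mm if it lies seated and 96–97 mm if still raised. The true width is 100 mm, which fits a dropped plate.
- **Contact:** wrist force was about zero at the end.

**What disagreed:**
- **Pin positions:** calibration put the pins 2–6 mm short in x of the listed 58 mm. The hole and pin readings shift together, so I take it as calibration or bed-origin error.
- **Plate length:** the side view measured it as 146.5 mm instead of 150 mm, from a coarse reading.
- **Starting turn:** I measured about 0.12 rad, more than the stated 0.08 rad.

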